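Lock the open control box with the fork key

ROBOT

A 7-joint arm with a two-finger parallel gripper is mounted at the origin on the work surface. World frame = base frame: x ahead of the robot, y to its left, z up, the work surface at z = 0. Lengths are in m, angles in rad, forces in N, time in s.
With the tool pointing down it reaches from about 0.35 to 0.9 m from the base axis. Payload 7.2 kg.
Tool frame: the origin (TCP) lies midway between the tips of the shut fingers; the grasp point (between the pads) lies 19 mm behind it (hold_point_z is the distance from the TCP to the grasp point, in m); z points along the fingers, x is the direction in which the jaws open and shut, and the axes are right-handed (so a half turn about z gives the same grasp; the last joint's range is limited). The gripper opens to 85 mm and grips with 20 to 120 N. Pads are 22 mm wide; open, the fingers measure 114 mm over their backs; the gripper's body (76 mm by 85 mm) begins 54 mm behind the grasp point. The pads swing forward as they close: fully open they stand 13 mm farther back than shut.
Start: joints at [-1.302, 0.411, -0.013, 1.596, 0.006, 1.134, -0.082], TCP at [0.207, 0.59, 0.231] pointing down, gripper open.
Joint ranges: [-2.95, 2.95], [-0.29, 1.99], [-1.47, 1.44], [0.14, 2.54], [-1.03, 4.17], [0.13, 1.85], [-2.86, 2.86]. Speed limits (rad/s): [2.39, 2.39, 3.01, 3.01, 3.14, 3.14, 3.14].

INTERFACE

Orientations are given as a unit quaternion [x, y, z, w].
In Python, from cell import read_state, get_image, camera_params, sign_off, hold_point_z gives the robot as it stands.
- The arm moves only by the tool drive_tool, never from a script. Its argument "moves" is a list of rows, each a list of 5 numbers: the closure, from 0 (fully open) to 1 (shut), then the shift along the tool's x, y, z in cm, then the turn about the tool's z in degrees. A call has 1 to 20 rows; each row shifts and turns the commanded pose from where the row before left it, along the tool's axes as they then stand; what a row does not reach is not made up. A row lasts 1/12 s, in which the tool goes at most 41.7 mm and 7.16 degrees, less where a joint would pass 70% of its speed; a pose out of reach is approached as far as the arm can. A call is refused whole if a number of a shift passes 4.17 or a number of a turn 7.16, either way. A call with a gripper value outside its range is refused whole. The fingers move at their own pace and stop on an object; "newtons" is the grip in N (left out, the last holds). Time passes only in rows, so rows that do not move let the fingers close. It gives the time, the measured TCP pose, the force and the opening at its end, in the units of the state.
- read_state(): the state, without advancing time (a new reading comes with each control period).
- get_image(name): name is "side" or "top" or "wrist"; returns the picture (400x640x3 uint8, red, green, blue); there is no depth.
- camera_params(name): a dict with "camera_matrix" (3x3 intrinsics, pixels), "D" ([k1, k2, p1, p2, k3] as OpenCV has them; the pictures are not rectified), "rvec" (rotation vector, rad) and "tvec" (3), from world to camera coordinates, as OpenCV has them. Camera axes: x right, y down, z forward; pixel columns grow to the right and rows downward; lengths in m; the calibration is good to about 2 mm. A picture is of the moment at which its call begins: read the wrist's pose just before it. camera_params takes no time and is no camera call; for the wrist camera it gives the pose at the moment of the call.
- sign_off(): hands the job in, once; it reports no verdict.
The state is a dict: "time": time; "joints": joint angles; "dq": joint speeds; "joint_efforts": joint torques, N m; "tcp_pos": TCP position; "ee_rot": TCP orientation; "wrist_force": force on the tool from outside, world axes, zero at the start; "wrist_torque": the same for the moment, N m; "opening": finger opening in m.
Only numpy, scipy, OpenCV 4.12 (cv2) and the standard library are available. Lean on these libraries where they do the work, as an engineer would, in place of code of your own. Each camera call takes 0.05 s, during which the arm holds its last target. There are 200 camera calls.

TASK

One of the two light-show control boxes still has its cover screw open: its wing stands askew instead of lying along the box's long side. Take the fork key (the tool with the flat black paddle handle) from the caddy (the low two-compartment metal tray), fit it over that wing and turn the screw clockwise as far as it goes, then stand the key upright in the caddy again. Leave the other box's screw alone and do not touch the boxes with the gripper.

Things in the scene. Friction and masses are not known exactly. Their poses are not given: they have to be found in the camera images.
- box_a: The control box whose screw is open: grey, fixed to the table, 110 (its x) x 160 (its y, the long side) x 70 mm high, cover 114 x 164. Origin at the centre of its underside, z up. It may be the left or the right box. Identical to box_b but for the screw's angle.
- box_b: The other, identical control box, whose screw is already locked. Same frame as box_a.
- wing_a (a point): On the turning axis of box_a's captive screw, at the top of its round dark flange (42 mm across), 74 mm above the table, 20 mm to -x of the box's centre. A straight brass wing stands on it: 36 mm long along this point's x, 6 thick, 16 high above this point, rounded on top. z up; turns with the screw.
- screw_a (a joint): Angle of box_a's screw, rad, 0 to 1.2 (hard stops), growing clockwise seen from above. At 1.2 (locked) the wing lies along the box's long side. It starts open, at 0 to 0.3: the wing then stands 1.2 to 0.9 rad counterclockwise of the long side. Stiff (0.12 N m); stays where left.
- screw_b (a joint): The same for box_b's screw: it starts locked, at 1.15 to 1.2.
- key: Fork key, standing loose and upright in a caddy compartment; 130 mm tall, 0.18-0.35 kg. Origin: foot centre between the prong tips; z up. Two steel prongs (40 mm long along its x, 8 thick, rounded tips) leave a slot 14 mm wide, 24 deep, open along x, which fits over the wing with 4 mm play each side and 0.2 rad lost turn. Above: crown 40x30, stem 16 in diameter, then the handle. A half turn about z changes nothing.
- caddy: Low open bright metal tray fixed to the table, 90 (x) x 180 (y) x 40 mm high, walls 4 mm, with one wall across its middle making two compartments of about 82 x 84 mm, centred 45 mm either side of its origin along y. Origin at the centre of its underside. The key may start in either.
- socket_key: A bystander: a shorter, all-round socket key, 110 mm tall, 30 mm across at most, standing in the caddy's other compartment. Origin at its foot's centre.
- key_handle (a point): Middle of the key's black paddle handle, 108 mm above its foot: 46 (key's x) x 20 (y) x 45 mm high, from 85 to 130 mm above the foot. Same axes as the key. Grip it across the 20 mm thickness.
There are look-alikes about, which are no part of the job. There is more than one size of the caddy; the job needs the largest.

How it is judged:
By the outcome, as a careful person would: the job done as asked, in the order asked, and still so for the second after the job is handed in, with the robot touching nothing.
It also fails if it takes over 61 s, if anything falls off the work surface, if the arm or the gripper's body presses on something with over 40 N, if the wrist force passes 120 N, or if a joint passes its speed limit or range.

## Working session

There is one attempt and no reset: what is moved stays moved. The work goes in short steps, Python scripts to look and compute and a tool call to move; the robot and the scene stay as the last step left them, time stands still between calls to the robot, and variables do not carry over. Pictures are saved under pics/ and viewed, about 8 in all and at most 12, crops included, and the job is handed in when it is done.

Besides the shell and the picture viewer there is one more tool, called after "Call:" as a command line: name --pt "numbers of a row" for each row, then --argument value for the rest. drive_tool: Moves the arm, as the interface text tells. Its arguments: {"type":"object","properties":{"moves":{"type":"array"},"newtons":{"type":"number"}},"required":["moves"]}

```bash
ls; mkdir -p pics; cat > h.py <<'E'
import numpy as np, cv2
from cell import *
def cp(n):
    c=camera_params(n); return np.array(c["camera_matrix"],float),np.array(c["D"],float),np.array(c["rvec"],float),np.array(c["tvec"],float)
def ray(c,px):
    K,D,r,t=c; R=cv2.Rodrigues(r)[0]
    u=cv2.undistortPoints(np.array(px,float).reshape(-1,1,2),K,D).reshape(-1,2)
    d=np.c_[u,np.ones(len(u))]@R; return -R.T@t.ravel(),d
def plane(c,px,z):
    o,d=ray(c,px); return o+d*((z-o[2])/d[:,2])[:,None]
def proj(c,P):
    K,D,r,t=c; return cv2.projectPoints(np.array(P,float).reshape(-1,1,3),r,t,K,D)[0].reshape(-1,2)
def snap(n,f,crop=None,s=1):
    im=get_image(n)[:,:,::-1].copy(); cv2.imwrite(f"pics/{f}_raw.png",im)
    return im
E
python3 - <<'E'
from h import *
print(read_state(), hold_point_z)
for n in("side","top"):
    snap(n,n); c=cp(n); print(n,c,ray(c,[[320,200]])[0])
E
```

```text
pics
{'time': 0.0, 'joints': array([-1.30220953,  0.41195617, -0.0127371 ,  1.59704548,  0.00562413,
        1.13430069, -0.08220428]), 'dq': array([ 0.0013492 , -0.00171014, -0.00012867, -0.00038995,  0.00031343,
        0.0003322 ,  0.00146211]), 'joint_efforts': array([ 1.46049342e-04, -6.00635576e+01,  6.82132579e-01, -2.99421930e+01,
        1.38299665e-02,  1.06156664e-02, -2.28167914e-05]), 'tcp_pos': array([0.20640266, 0.58940482, 0.2304173 ]), 'ee_rot': array([ 8.15599357e-01,  5.78616443e-01, -6.42782929e-04,  5.35974645e-04]), 'wrist_force': array([-0.7199502 , -0.09724369, -0.19800325]), 'wrist_torque': array([-0.06629338, -0.05468859, -0.05536782]), 'opening': 0.08531927416828465} 0.0187
side (array([[483.02542457,   0.        , 315.51685387],
       [  0.        , 483.02542457, 208.00673428],
       [  0.        ,   0.        ,   1.        ]]), array([-0.07490908,  0.        ,  0.        ,  0.        ,  0.        ]), array([ 2.3068253 , -0.86401326,  0.30324856]), array([-0.42737124,  0.21994218,  1.05612098])) [-0.00587313 -0.67464593  0.94405012]
top (array([[362.44826755,   0.        , 314.81105224],
       [  0.        , 362.44826755, 201.73453424],
       [  0.        ,   0.        ,   1.        ]]), array([-0.0671684,  0.       ,  0.       ,  0.       ,  0.       ]), array([ 2.09441405, -2.14792834,  0.19045381]), array([-0.10042397,  0.47765255,  1.08329907])) [ 0.26707935 -0.11696158  1.15185173]
```

```bash
python3 -c "
import cv2,numpy as np
" ; ls pics
```

```text
side_raw.png
top_raw.png
```

View pics/top_raw.png

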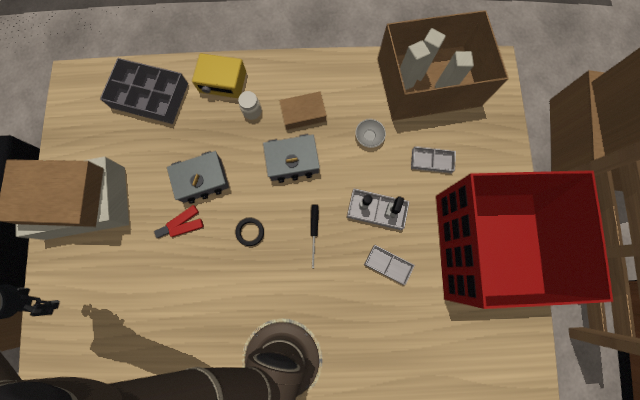

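View pics/side_raw.png

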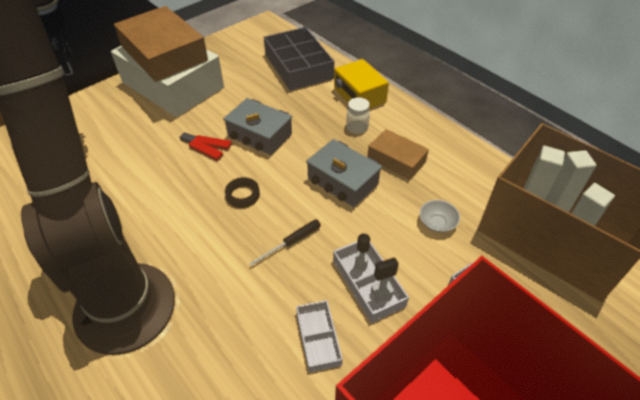

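The top picture shows grey boxes at (198,177) and (291,158). There are three trays, at (378,210), (433,160) and (388,265). Only the one at (378,210) looks largest, and it holds both tools, with a paddle-like handle at (398,205) and a round one at (367,200). I'll confirm this in one enlarged crop.

```bash
python3 - <<'E'
import cv2,numpy as np
t=cv2.imread('pics/top_raw.png');s=cv2.imread('pics/side_raw.png')
f=lambda im,x,y,w,h:cv2.resize(im[y:y+h,x:x+w],(400,300),interpolation=cv2.INTER_CUBIC)
cv2.imwrite('pics/crop1.png',np.vstack([np.hstack([f(t,160,120,176,100)[:, :],f(t,335,170,88,66)]),np.hstack([f(s,216,86,176,132),f(s,320,225,100,100)])]))
E
```

```text
(no output)
```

View pics/crop1.png

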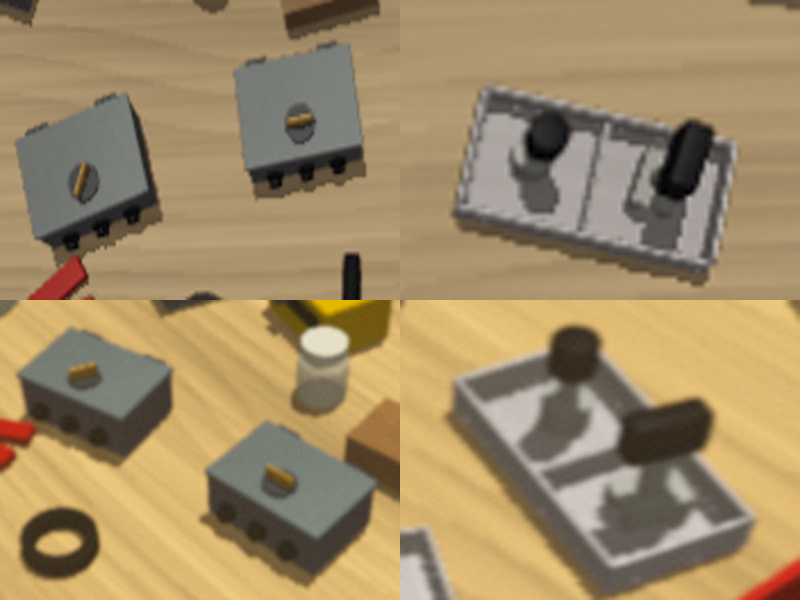

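The crop settles three points:
- **box_a:** the left box, with its wing at top (196,181) askew to the long side. The right box's wing at (292,160) lies along its long side, so that is box_b.
- **Caddy:** the large tray at (378,210).
- **Fork key:** the flat paddle at (398,205) in its right compartment. The round tool at (367,200) is the socket key.

Next I measure these.

```bash
cat >> h.py <<'E'
def comps(mask,x0,y0,x1,y1):
    m=np.zeros(mask.shape,np.uint8); m[y0:y1,x0:x1]=mask[y0:y1,x0:x1]*255
    cs,_=cv2.findContours(m,cv2.RETR_EXTERNAL,cv2.CHAIN_APPROX_NONE)
    return max(cs,key=cv2.contourArea).reshape(-1,2).astype(float), m
def rect(P):
    (c,wh,a)=cv2.minAreaRect((P[:,:2]*1000).astype(np.float32)); a=np.deg2rad(a)
    if wh[0]<wh[1]: wh=wh[::-1]; a+=np.pi/2
    return np.array(c),wh,np.rad2deg((a+np.pi/2)%np.pi-np.pi/2)   # angle of long side, world
E
python3 - <<'E'
from h import *
for n,B,W,H in (("top",[(165,145,232,205),(260,130,322,185)],[(185,165,210,195),(280,150,302,172)],(385,192,412,218)),("side",[(220,95,295,158),(300,135,385,210)],[(243,108,265,130),(328,153,350,175)],(370,254,402,284))):
    im=cv2.imread(f'pics/{n}_raw.png'); c=cp(n); b,g,r=[im[:,:,i].astype(int) for i in range(3)]
    for bx in B:
        C,_=comps((b>r-2)&(b+g+r>250),*bx); print(n,'cover',rect(plane(c,C,.07)))
    for w in W:
        C,m=comps((r>b+35),*w); ys,xs=np.nonzero(m); P=plane(c,np.c_[xs,ys],.088); print(' wing',len(xs),xs.mean(),ys.mean(),rect(P), P.mean(0))
    C,m=comps((b+g+r<130),*H); ys,xs=np.nonzero(m); print(' handle px',len(xs),xs.mean(),ys.mean(),rect(plane(c,np.c_[xs,ys],.134)))
E
```

```text
top cover (array([566.39697266, 257.56460571]), (161.23269653320312, 112.1876220703125), np.float64(-72.60076713562012))
top cover (array([629.87677002, -74.4389801 ]), (139.89195251464844, 54.47901916503906), np.float64(57.59898376464845))
 wing 39 195.07692307692307 179.3846153846154 (array([546.19561768, 250.80575562]), (33.98267364501953, 10.78718090057373), np.float64(-18.42584228515624)) [0.54566949 0.25125961 0.088     ]
 wing 34 290.88235294117646 159.52941176470588 (array([599.99810791, -42.98927307]), (30.634063720703125, 9.562121391296387), np.float64(88.38727569580077)) [ 0.59991171 -0.04266024  0.088     ]
 handle px 127 397.12598425196853 205.33858267716536 (array([ 442.05395508, -347.58963013]), (49.39796829223633, 24.27130126953125), np.float64(-21.931266784667958))
side cover (array([562.16162109, 196.74893188]), (0.0, 0.0), np.float64(0.0))
side cover (array([610.39532471, -91.32338715]), (5.999142169952393, 2.9220356941223145), np.float64(-76.94461250305176))
 wing 75 252.14666666666668 116.61333333333333 (array([547.09747314, 246.63925171]), (36.01996994018555, 25.260351181030273), np.float64(-19.663848876953118)) [0.5468228  0.24711794 0.088     ]
 wing 84 338.82142857142856 163.3095238095238 (array([601.88012695, -48.15673828]), (42.25536346435547, 19.850988388061523), np.float64(-82.2263159751892)) [ 0.60185747 -0.04851419  0.088     ]
 handle px 139 384.8561151079137 272.10791366906477 (array([ 434.7104187 , -367.79550171]), (47.54140853881836, 23.147130966186523), np.float64(-27.627296447753913))
```

```bash
python3 - <<'E'
from h import *
ct,cs=cp("top"),cp("side")
def tri(a,b):
    o1,d1=ray(ct,[a]);o2,d2=ray(cs,[b]);d1=d1[0];d2=d2[0]
    s=np.linalg.lstsq(np.c_[d1,-d2],o2-o1,rcond=None)[0]; p,q=o1+s[0]*d1,o2+s[1]*d2
    return (p+q)/2,np.linalg.norm(p-q)
print('handle',tri((397.1,205.3),(384.9,272.1)))
print('wingA',tri((195.1,179.4),(252.1,116.6)),'wingB',tri((290.9,159.5),(338.8,163.3)))
print('crate base/left',plane(ct,[[440,207],[445,300]],0),'rim',plane(ct,[[471,173],[484,305]],.2), tri((484,305),(342,388)))
im=cv2.imread('pics/top_raw.png'); b,g,r=[im[:,:,i].astype(int) for i in range(3)]
C,m=comps((abs(r-b)<22)&(b+g+r>200),340,180,415,236); print('caddy',rect(plane(ct,C,.04)),rect(plane(ct,C,.02)))
E
```

```text
handle (array([ 0.44738095, -0.35494556,  0.10221127]), np.float64(0.0007823622315382275))
wingA (array([0.5478774 , 0.25188461, 0.084189  ]), np.float64(0.0028299394607477013)) wingB (array([ 0.60388872, -0.04336985,  0.08199015]), np.float64(0.004428604676624837))
crate base/left [[ 0.45528742 -0.51748022  0.        ]
 [ 0.16192523 -0.50931885  0.        ]] rim [[ 0.51458513 -0.54264316  0.2       ]
 [ 0.16357702 -0.54246057  0.2       ]] (array([ 0.17252801, -0.51231649,  0.26937397]), np.float64(0.0032790873737144717))
caddy (array([ 447.57797241, -307.90423584]), (179.626220703125, 95.05728149414062), np.float64(75.31758880615234)) (array([ 450.82476807, -311.33886719]), (182.8573455810547, 96.76717376708984), np.float64(75.3175811767578))
```

Call:
drive_tool --pt "0 -2.8 2.8 0 0" --pt "0 -2.8 2.8 0 0" --pt "0 -2.8 2.8 0 0" --pt "0 -2.8 2.8 0 0" --pt "0 -2.8 2.8 0 0" --pt "0 -2.8 2.8 0 0" --pt "0 -2.8 2.8 0 0" --pt "0 -2.8 2.8 0 0" --pt "0 -2.8 2.8 0 0" --pt "0 -2.8 2.8 0 0" --pt "0 -2.8 2.8 0 0" --pt "0 -2.8 2.8 0 0" --pt "0 -2.8 2.8 0 0" --pt "0 -2.8 2.8 0 0" --pt "0 -2.8 2.8 0 0" --pt "0 -2.8 2.8 0 0" --pt "0 -2.8 2.8 0 0" --pt "0 -2.8 2.8 0 0" --pt "0 -2.8 2.8 0 0" --pt "0 0 0 0 0"

```text
time: 1.77
tcp_pos: [0.5344, -0.0963, 0.2314]
ee_rot: [0.818, 0.575, -0.001, 0.002]
wrist_force: [-0.9, -0.8, 0.1]
opening: 0.0856
```

```bash
cat >> h.py <<'E'
from scipy.spatial.transform import Rotation as Ro
def tool():
    s=read_state(); return np.array(s["tcp_pos"]),Ro.from_quat(s["ee_rot"]).as_matrix(),s
def goto(P,yaw=None):
    p,R,s=tool(); d=R.T@(np.array(P)-p)*100; y=np.rad2deg(np.arctan2(R[1,0],R[0,0]))
    print('t',round(s['time'],2),'tcp',p.round(4),'yaw',y.round(2),'tilt z',R[:,2].round(4),'q',s['joints'].round(2),'open',round(s['opening'],4),'F',s['wrist_force'].round(1),'T',s['wrist_torque'].round(2))
    print('shift cm',d.round(2),'turn',None if yaw is None else round(((y-yaw)+90)%180-90,1))
E
python3 -c "
from h import *
goto([.447,-.355,.23],68)"
```

```text
t 1.77 tcp [ 0.5344 -0.0963  0.2314] yaw 70.23 tilt z [ 0.0016 -0.0045 -1.    ] q [-0.3   0.28  0.48  1.82 -0.14  1.07  1.46] open 0.0856 F [-0.9 -0.8  0.1] T [-0.06  0.07  0.01]
shift cm [-27.3    0.52   0.24] turn 2.2
```

Call:
drive_tool --pt "0 -3.4 0 0 1" --pt "0 -3.4 0 0 1" --pt "0 -3.4 0 0 0" --pt "0 -3.4 0.1 0 0" --pt "0 -3.4 0.1 0 0" --pt "0 -3.4 0.1 0 0" --pt "0 -3.4 0.1 0 0" --pt "0 -3.4 0 0 0" --pt "0 0 0 0 0" --pt "0 0 0 0 0"

```text
time: 2.6
tcp_pos: [0.4379, -0.3454, 0.2311]
ee_rot: [0.827, 0.562, -0.0, -0.0]
wrist_force: [0.4, 0.6, -0.5]
opening: 0.0854
```

```bash
python3 -c "
from h import *
goto([.447,-.355,.23],68)
snap('wrist','w1'); c=cp('wrist'); print(ray(c,[[320,200]]), proj(c,[[.447,-.355,.134],[.447,-.355,.004]]))"
```

```text
t 2.6 tcp [ 0.4379 -0.3454  0.2311] yaw 68.44 tilt z [-8.e-04 -4.e-04 -1.e+00] q [ 0.11  0.33  0.6   1.79 -0.2   1.09  1.98] open 0.0854 F [ 0.4  0.6 -0.5] T [ 0.08 -0.03  0.03]
shift cm [-0.56  1.19  0.11] turn 0.4
(array([ 0.3614219 , -0.31276995,  0.3740451 ]), array([[ 0.30700901, -0.10974081, -0.94540795]])) [[305.51178445 215.87449126]
 [309.10396569 171.69297194]]
```

View pics/w1_raw.png

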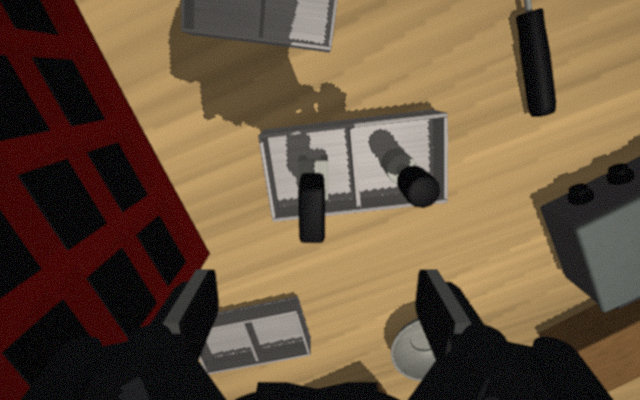

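The wrist view shows the fork key's paddle at (312,207) in the left compartment, the socket key at (418,186), and the red crate to the left.

```bash
python3 - <<'E'
from h import *
c=cp('wrist'); im=cv2.imread('pics/w1_raw.png'); s=im.astype(int).sum(2)
C,m=comps(s<90,292,168,335,250)
print(cv2.minAreaRect(C.astype(np.float32)))
P=plane(c,C,.134); print(rect(P))
L=[];
for y in range(180,238,4):
    xs=np.nonzero(m[y])[0]; L.append([y,xs.min(),xs.max(),s[y,(xs.min()+xs.max())//2]])
print(np.array(L).tolist())
mid=np.array([[ (a+b)/2,y] for y,a,b,_ in L if y>195]); Q=plane(c,mid,.134); d=Q[-1]-Q[0]; print('yaw',np.rad2deg(np.arctan2(d[1],d[0])),Q[0],Q[-1],'far end',plane(c,[[mid[-1,0],C[:,1].max()]],.134))
E
```

```text
((311.5, 207.0), (68.0, 25.0), 90.0)
(array([ 443.01931763, -348.67355347]), (52.89425277709961, 18.254289627075195), np.float64(-22.28997039794919))
[[180, 300, 322, 49], [184, 300, 322, 3], [188, 300, 322, 2], [192, 300, 323, 98], [196, 300, 323, 93], [200, 299, 323, 73], [204, 299, 324, 99], [208, 299, 324, 113], [212, 299, 323, 102], [216, 300, 323, 108], [220, 300, 323, 103], [224, 300, 323, 100], [228, 300, 323, 84], [232, 301, 323, 81], [236, 300, 323, 92]]
yaw -21.628158002700623 [ 0.43430328 -0.34523458  0.134     ] [ 0.46367882 -0.35688188  0.134     ] far end [[ 0.46752419 -0.35840689  0.134     ]]
```

```bash
python3 -c "
from h import *
goto([.448,-.352,.093],68.1)"
```

```text
t 2.65 tcp [ 0.4391 -0.3436  0.2309] yaw 68.61 tilt z [-6.e-04  7.e-04 -1.e+00] q [ 0.11  0.33  0.59  1.79 -0.2   1.09  1.98] open 0.0854 F [-0.1  0.9  0.2] T [ 0.04 -0.03  0.01]
shift cm [-0.46  1.15 13.79] turn 0.5
```

Call:
drive_tool --pt "0.35 -0.4 0.6 0 0.5" --pt "0.35 0 0.5 1 0" --pt "0.35 0 0 2 0" --pt "0.35 0 0 2 0" --pt "0.35 0 0 2 0" --pt "0.35 0 0 2 0" --pt "0.35 0 0 2 0" --pt "0.35 0 0 2 0" --pt "0.35 0 0 0.8 0" --pt "0.35 0 0 0 0" --pt "0.35 0 0 0 0"

```text
time: 3.57
tcp_pos: [0.4486, -0.3509, 0.0931]
ee_rot: [0.828, 0.561, -0.0, -0.0]
wrist_force: [-0.1, -0.7, 0.4]
opening: 0.0553
```

```bash
python3 -c "
from h import *
goto([.448,-.352,.093],68.1); c=cp('wrist')
snap('wrist','w2')"
```

```text
t 3.57 tcp [ 0.4486 -0.3509  0.0931] yaw 68.25 tilt z [-7.e-04  3.e-04 -1.e+00] q [ 0.19  0.52  0.52  1.89 -0.34  0.82  2.08] open 0.0553 F [-0.1 -0.7  0.4] T [-0.03 -0.02  0.03]
shift cm [-0.12 -0.02  0.01] turn 0.2
```

View pics/w2_raw.png

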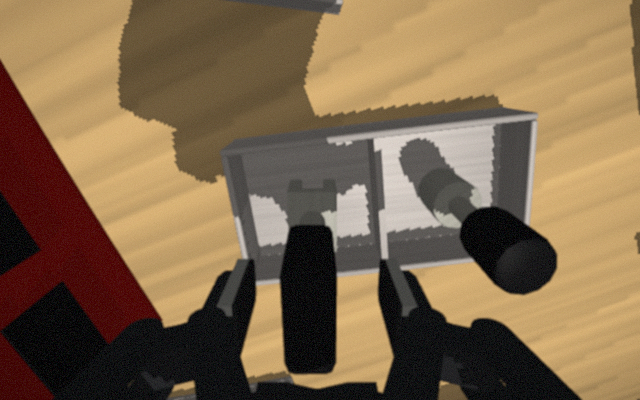

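The paddle at column 310 lies midway between the fingers, at columns 245 and 390, and the socket key at (510,250) is clear. I'll close the jaws and lift.

Call:
drive_tool --pt "1 0 0 0 0" --pt "1 0 0 0 0" --pt "1 0 0 0 0" --pt "1 0 0 0 0" --pt "1 0 0 0 0" --pt "1 0 0 0 0" --pt "1 0 0 0 0" --pt "1 0 0 0 0" --newtons 80

```text
time: 4.28
tcp_pos: [0.4488, -0.3519, 0.0942]
ee_rot: [0.828, 0.561, 0.0, 0.001]
wrist_force: [-0.3, -0.5, 5.5]
opening: 0.0188
```

Call:
drive_tool --pt "1 0 0 -1 0" --pt "1 0 0 -2 0" --pt "1 0 0 -2.5 0" --pt "1 0 0 -2.5 0" --pt "1 0 0 -2.5 0" --pt "1 0 0 -2.5 0" --pt "1 0 0 0 0" --pt "1 0 0 0 0"

```text
time: 4.95
tcp_pos: [0.4485, -0.3513, 0.2244]
ee_rot: [0.828, 0.561, 0.001, 0.001]
wrist_force: [-0.4, 0.8, -3.8]
opening: 0.0192
```

```bash
python3 -c "
from h import *
goto([.547,.2515,.23],71.6); c=cp('wrist')
a=snap('wrist','w3'); b=snap('side','s3')
cv2.imwrite('pics/c3.png',np.vstack([cv2.resize(a[150:400,160:480],(640,500))[:300],cv2.resize(b[180:330,300:460],(640,600))[:300]]))"
```

```text
t 4.95 tcp [ 0.4485 -0.3513  0.2244] yaw 68.21 tilt z [ 2.e-03 -5.e-04 -1.e+00] q [ 0.12  0.35  0.6   1.77 -0.22  1.08  1.99] open 0.0192 F [-0.4  0.8 -3.8] T [ 0.02  0.02 -0.01]
shift cm [ 59.63 -13.23  -0.58] turn -3.4
```

View pics/c3.png

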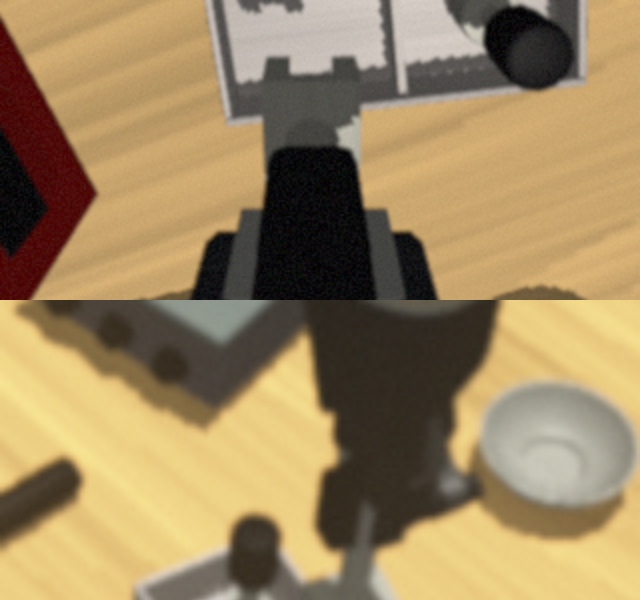

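```bash
python3 - <<'E'
from h import *
c=cp('wrist'); im=cv2.imread('pics/w3_raw.png'); p,R,s=tool()
g=im.astype(int).sum(2)
for y in range(174,196,2): print(y,(g[y,284:350]//10).tolist())
for px in ([297,180],[332,180]):
    P=plane(c,[px],p[2]-.090)[0]; print((R.T@(P-p)*1000).round(1))
E
```

```text
174 [55, 56, 56, 55, 56, 56, 56, 56, 56, 56, 57, 57, 56, 57, 56, 56, 57, 57, 57, 57, 56, 58, 56, 57, 57, 58, 58, 57, 58, 57, 57, 57, 57, 56, 56, 57, 58, 57, 58, 57, 56, 57, 58, 57, 58, 56, 58, 58, 58, 57, 58, 58, 59, 58, 58, 59, 59, 59, 59, 59, 60, 60, 59, 59, 61, 61]
176 [56, 56, 56, 57, 55, 57, 56, 57, 56, 56, 55, 57, 56, 55, 57, 57, 55, 56, 56, 56, 57, 57, 58, 56, 57, 56, 57, 57, 57, 57, 57, 57, 56, 57, 57, 56, 57, 58, 57, 58, 59, 58, 58, 56, 58, 58, 57, 57, 56, 57, 57, 57, 58, 60, 59, 59, 59, 59, 58, 58, 60, 59, 59, 59, 60, 60]
178 [57, 56, 56, 57, 56, 56, 56, 57, 53, 47, 42, 40, 39, 38, 39, 39, 39, 39, 38, 38, 43, 53, 56, 56, 57, 58, 57, 57, 57, 57, 57, 57, 58, 57, 58, 57, 58, 57, 57, 57, 56, 53, 44, 40, 39, 39, 36, 35, 35, 36, 35, 35, 39, 45, 54, 58, 58, 58, 59, 59, 59, 59, 59, 60, 59, 61]
180 [56, 56, 56, 57, 56, 56, 57, 54, 46, 32, 21, 20, 19, 21, 20, 20, 18, 18, 20, 20, 33, 51, 56, 57, 56, 57, 57, 57, 56, 57, 57, 58, 58, 57, 57, 57, 57, 58, 58, 58, 56, 47, 32, 21, 18, 19, 19, 20, 20, 19, 20, 17, 21, 32, 48, 57, 58, 60, 59, 59, 59, 57, 59, 60, 59, 59]
182 [55, 57, 57, 55, 56,
[... 1198 characters left out ...]
1, 20, 19, 22, 19, 23, 21, 21, 20, 21, 24, 23, 22, 21, 22, 21, 22, 20, 21, 20, 20, 23, 24, 25, 25, 24, 25, 24, 23, 26, 24]
192 [24, 25, 25, 26, 26, 25, 24, 23, 23, 24, 22, 24, 23, 24, 22, 23, 24, 22, 24, 23, 25, 23, 24, 23, 24, 24, 23, 24, 24, 21, 23, 23, 22, 23, 24, 22, 22, 24, 24, 23, 23, 24, 22, 24, 24, 23, 23, 24, 24, 24, 22, 23, 21, 23, 24, 23, 22, 22, 23, 22, 23, 22, 22, 22, 22, 23]
194 [26, 26, 26, 25, 25, 26, 25, 24, 23, 24, 23, 22, 22, 24, 23, 24, 25, 22, 24, 22, 24, 23, 24, 24, 23, 22, 24, 22, 23, 24, 22, 23, 22, 23, 23, 24, 24, 25, 23, 22, 23, 22, 23, 23, 23, 25, 23, 22, 23, 24, 24, 24, 24, 24, 21, 22, 22, 23, 22, 22, 22, 21, 22, 21, 23, 21]
[-13.1 -17.7  90. ]
[ 11.  -17.7  90. ]
```

Call:
drive_tool --pt "1 1.5 -0.3 0 0" --pt "1 3 -0.7 0 0" --pt "1 3.5 -0.8 0 0" --pt "1 3.5 -0.8 0 0" --pt "1 3.5 -0.8 0 0" --pt "1 3.5 -0.8 0 0" --pt "1 3.5 -0.8 0 0" --pt "1 3.5 -0.8 0 0" --pt "1 3.5 -0.8 0 0" --pt "1 3.5 -0.8 0 0" --pt "1 3.5 -0.8 0 0" --pt "1 3.5 -0.8 0 0" --pt "1 3.5 -0.8 0 0" --pt "1 3.5 -0.8 0 0" --pt "1 3.5 -0.8 0 0" --pt "1 3.5 -0.8 0 0" --pt "1 3 -0.7 0 0" --pt "1 2 -0.3 0 0" --pt "1 1 0 0 -3.4" --pt "1 0 0 0 0"

```text
time: 6.72
tcp_pos: [0.5454, 0.2532, 0.2208]
ee_rot: [0.809, 0.588, -0.002, -0.001]
wrist_force: [-0.1, 0.4, -3.8]
opening: 0.019
```

Call:
drive_tool --pt "1 0 0 0 0" --pt "1 0 0 0 0"

```text
time: 6.88
tcp_pos: [0.5461, 0.2483, 0.2221]
ee_rot: [0.812, 0.584, -0.001, 0.0]
wrist_force: [-0.4, -0.3, -3.4]
opening: 0.0191
```

```bash
python3 -c "
from h import *
goto([.547,.2515,.23],71.6); c=cp('wrist')
a=snap('wrist','w4'); print(proj(c,[[.547,.2515,.09]]))
cv2.imwrite('pics/c4.png',cv2.resize(a[100:300,160:480],(800,500)))"
```

```text
t 6.88 tcp [0.5461 0.2483 0.2221] yaw 71.42 tilt z [-0.0019 -0.0019 -1.    ] q [-0.74  0.38  0.32  1.69 -0.13  1.09  0.86] open 0.0191 F [-0.4 -0.3 -3.4] T [-0.07 -0.01 -0.  ]
shift cm [ 0.33 -0.02 -0.79] turn -0.2
[[320.60334617 186.67538026]]
```

View pics/c4.png

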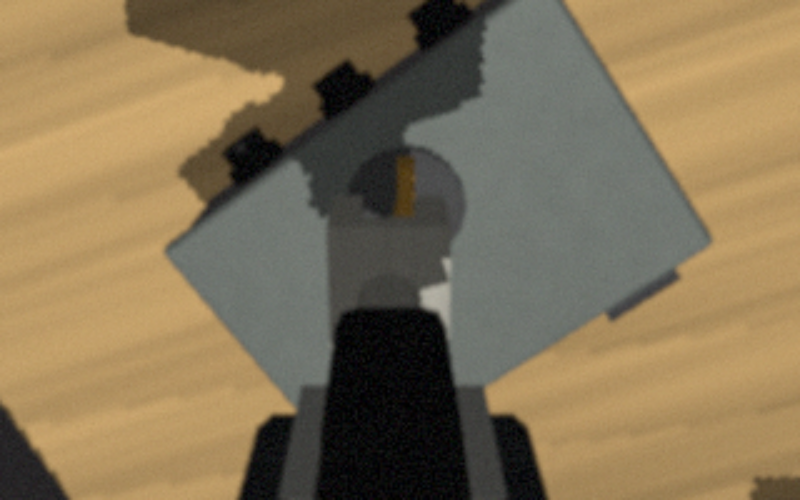

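The brass wing shows at crop (405,185), about image (322,174), standing nearly along the tool's y, with its lower half hidden by the fork. The flange spans crop columns 350 to 466.

```bash
python3 - <<'E'
from h import *
c=cp('wrist'); im=cv2.imread('pics/w4_raw.png').astype(int); p,R,s=tool()
b,g,r=im[:,:,0],im[:,:,1],im[:,:,2]
T=lambda px,z:((R.T@(plane(c,px,z)-p).T).T*1000).round(1)
L=[]
for y in range(160,188,2):
    xs=300+np.nonzero((r-b)[y,300:345]>40)[0]
    if len(xs): L.append([xs.mean(),y]); print(y,xs.min(),xs.max(),T([L[-1]],.09)[0],T([L[-1]],.08)[0])
# flange extremes
print('flange L/R at rows', T([[300,174],[346.4,177]],.074), 'top', T([[322,158]],.074))
i=im.sum(2)
for y in(166,170,176,180): print(y,(i[y,292:352]//10).tolist())
E
```

```text
164 319 324 [  4.3 -18.9 132.6] [  4.4 -16.6 142.6]
166 320 324 [  4.7 -17.3 132.6] [  4.8 -14.9 142.6]
168 319 324 [  4.3 -15.6 132.6] [  4.4 -13.1 142.6]
170 319 325 [  4.7 -14.  132.6] [  4.8 -11.4 142.6]
172 319 325 [  4.7 -12.3 132.6] [  4.9  -9.7 142.6]
174 319 324 [  4.3 -10.6 132.6] [  4.4  -8.  142.6]
176 320 325 [  5.1  -8.9 132.6] [  5.3  -6.2 142.6]
178 319 325 [  4.7  -7.3 132.6] [  4.9  -4.5 142.6]
180 319 324 [  4.3  -5.6 132.6] [  4.5  -2.7 142.6]
182 319 324 [  4.3  -3.9 132.6] [  4.5  -1.  142.6]
184 319 324 [  4.3  -2.2 132.6] [  4.5   0.8 142.6]
flange L/R at rows [[-13.9  -6.4 148.6]
 [ 25.9  -3.8 148.6]] top [[  4.9 -20.3 148.6]]
166 [15, 16, 16, 16, 16, 16, 16, 14, 15, 16, 15, 15, 10, 8, 10, 9, 9, 10, 9, 11, 9, 10, 11, 6, 7, 11, 12, 15, 13, 13, 15, 15, 17, 17, 22, 23, 22, 22, 22, 23, 22, 20, 23, 22, 24, 21, 19, 21, 27, 33, 33, 35, 35, 34, 35, 35, 36, 35, 34, 35]
170 [15, 17, 14, 15, 16, 15, 15, 16, 16, 13, 9, 11, 11, 9, 9, 12, 10, 8, 9, 11, 9, 9, 12, 9, 10, 11, 13, 13, 16, 17, 18, 17, 17, 22, 23, 23, 22, 22, 22, 23, 22, 22, 25, 23, 24, 22, 22, 23, 22, 21, 22, 27, 33, 35, 35, 35, 35, 35, 35, 34]
176 [17, 16, 14, 16, 16, 15, 16, 13, 9, 9, 9, 10, 11, 7, 6, 10, 11, 11, 9, 10, 10, 9, 10, 11, 10, 9, 12, 15, 15, 16, 16, 15, 17, 18, 20, 23, 22, 22, 22, 23, 23, 23, 22, 22, 21, 23, 23, 23, 23, 22, 22, 23, 23, 28, 32, 35, 34, 35, 35, 35]
180 [16, 16, 18, 17, 19, 18, 18, 18, 19, 18, 18, 19, 18, 12, 8, 11, 9, 11, 11, 9, 10, 9, 10, 10, 9, 12, 12, 14, 15, 17, 14, 16, 17, 19, 19, 18, 19, 18, 19, 20, 18, 18, 19, 18, 19, 19, 21, 23, 24, 23, 22, 23, 23, 24, 29, 32, 35, 34, 33, 34]
```

Call:
drive_tool --pt "1 0.5 0 0 0" --pt "1 0 0 1 0" --pt "1 0 0 1 0" --pt "1 0 0 1 0" --pt "1 0 0 0 0" --pt "1 0 0 0 0"

```text
time: 7.43
tcp_pos: [0.5475, 0.2545, 0.192]
ee_rot: [0.811, 0.585, -0.001, -0.0]
wrist_force: [0.1, -0.4, -3.2]
opening: 0.0192
```

```bash
python3 -c "
from h import *
goto([.547,.2515,.166],71.6); c=cp('wrist')
a=snap('wrist','w5'); p,R,s=tool()
print('foot px',proj(c,[p+R@np.array([x,-.019,.09]) for x in(-.015,-.007,.007,.015)]).round(1).tolist())
im=a.astype(int)
for y in range(166,192,2):
    xs=295+np.nonzero((im[:,:,2]-im[:,:,0])[y,295:345]>40)[0]
    if len(xs): print(y,xs.min(),xs.max(),((R.T@(plane(c,[[xs.mean(),y]],.09)-p)[0])*1000).round(1))
b=snap('side','s5')
cv2.imwrite('pics/c5.png',np.vstack([cv2.resize(cv2.convertScaleAbs(a[140:240,220:420],alpha=2),(800,400)),cv2.resize(b[60:160,180:380],(800,400))])[:600])"
```

```text
t 7.43 tcp [0.5475 0.2545 0.192 ] yaw 71.59 tilt z [-0.002  -0.0013 -1.    ] q [-0.74  0.42  0.31  1.71 -0.14  1.04  0.86] open 0.0192 F [ 0.1 -0.4 -3.2] T [ 0.02 -0.02 -0.  ]
shift cm [-0.29  0.05  2.6 ] turn -0.0
foot px [[295.0, 179.1], [306.6, 179.1], [327.0, 179.1], [338.7, 179.1]]
174 312 317 [ -1.7 -19.2 102.8]
176 311 317 [ -2.  -17.7 102.8]
178 311 317 [ -2.  -16.2 102.8]
180 311 317 [ -2.  -14.7 102.8]
182 311 317 [ -2.1 -13.2 102.8]
184 311 317 [ -2.1 -11.7 102.8]
```

View pics/c5.png

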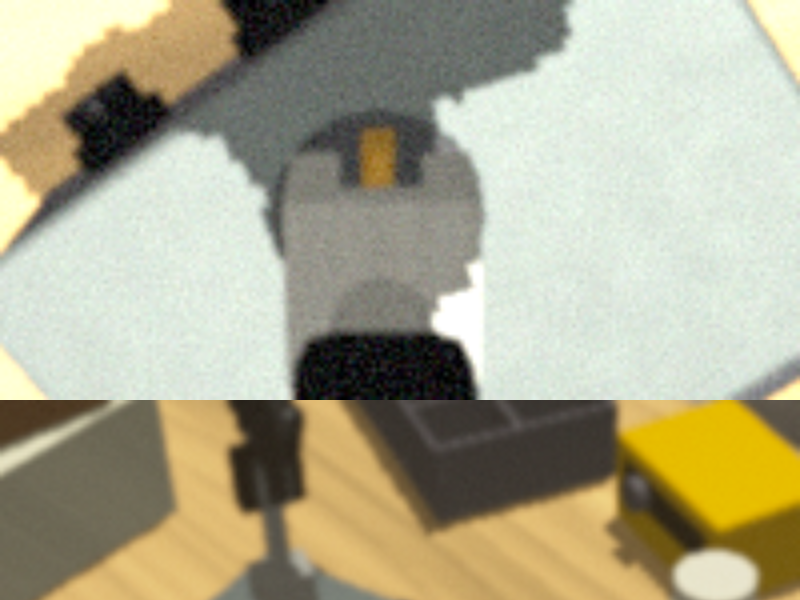

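The wing, at crop columns 360–397, sits in the slot at columns 340–422, well centred and parallel to it. I'll lower the key over it.

Call:
drive_tool --pt "1 -0.1 -0.1 0.4 0" --pt "1 0 0 0.5 0" --pt "1 0 0 0.5 0" --pt "1 0 0 0.5 0" --pt "1 0 0 0.5 0" --pt "1 0 0 0 0" --pt "1 0 0 0 0"

```text
time: 8.12
tcp_pos: [0.5467, 0.2542, 0.1688]
ee_rot: [0.811, 0.585, -0.0, -0.0]
wrist_force: [0.4, 1.0, -3.5]
opening: 0.0188
```

```bash
python3 -c "
from h import *
goto([.547,.2515,.166],71.6)"
```

```text
t 8.12 tcp [0.5467 0.2542 0.1688] yaw 71.61 tilt z [-7.e-04 -5.e-04 -1.e+00] q [-0.74  0.44  0.3   1.74 -0.15  0.99  0.87] open 0.0188 F [ 0.4  1.  -3.5] T [ 0.   -0.01 -0.01]
shift cm [-0.25  0.11  0.28] turn 0.0
```

Call:
drive_tool --pt "1 0 0 0.2 0" --pt "1 0 0 0 3" --pt "1 0 0 0 4" --pt "1 0 0 0 4" --pt "1 0 0 0 4" --pt "1 0 0 0 4" --pt "1 0 0 0 4" --pt "1 0 0 0 0" --pt "1 0 0 0 0" --newtons 100

```text
time: 8.87
tcp_pos: [0.5471, 0.2541, 0.1674]
ee_rot: [0.911, 0.412, 0.0, 0.0]
wrist_force: [0.1, -1.6, -4.1]
opening: 0.0189
```

```bash
python3 -c "
from h import *
goto([.547,.2515,.166],71.6)"
```

```text
t 8.87 tcp [0.5471 0.2541 0.1674] yaw 48.72 tilt z [ 5.e-04 -3.e-04 -1.e+00] q [-0.8   0.45  0.39  1.74 -0.2   0.99  0.52] open 0.0189 F [ 0.1 -1.6 -4.1] T [-0.29 -0.09 -0.  ]
shift cm [-0.21  0.16  0.14] turn -22.9
```

Call:
drive_tool --pt "1 0 0 0 4" --pt "1 0 0 0 4" --pt "1 0 0 0 4" --pt "1 0 0 0 4" --pt "1 0 0 0 4" --pt "1 0 0 0 4" --pt "1 0 0 0 4" --pt "1 0 0 0 0"

```text
time: 9.53
tcp_pos: [0.5477, 0.2542, 0.1675]
ee_rot: [0.984, 0.178, 0.001, 0.0]
wrist_force: [2.8, -0.6, -3.8]
opening: 0.0188
```

```bash
python3 -c "
from h import *
goto([.547,.2515,.166],6)
a=snap('wrist','w6')
cv2.imwrite('pics/c6.png',cv2.resize(cv2.convertScaleAbs(a[120:260,200:440],alpha=1.8),(800,467)))"
```

```text
t 9.53 tcp [0.5477 0.2542 0.1675] yaw 20.56 tilt z [ 0.0016  0.     -1.    ] q [-0.89  0.47  0.51  1.75 -0.27  0.99  0.08] open 0.0188 F [ 2.8 -0.6 -3.8] T [-0.3  -0.63  0.04]
shift cm [-0.16  0.23  0.15] turn 14.6
```

View pics/c6.png

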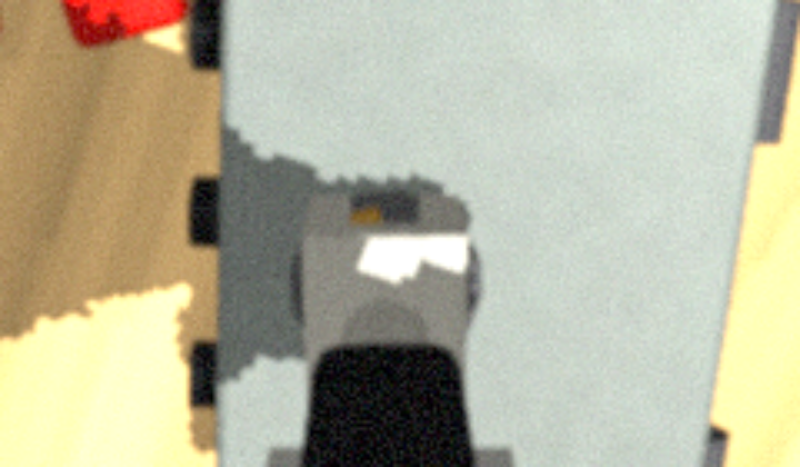

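The wing's visible end at crop (367,213) bears on the left prong, so the key is engaged and driving. I'll go on to the stop.

Call:
drive_tool --pt "1 0 0 0 4" --pt "1 0 0 0 4" --pt "1 0 0 0 4" --pt "1 0 0 0 2" --pt "1 0 0 0 0" --pt "1 0 0 0 0"

```text
time: 10.08
tcp_pos: [0.5478, 0.2542, 0.1676]
ee_rot: [0.998, 0.059, 0.001, -0.0]
wrist_force: [4.2, -0.6, -4.6]
opening: 0.019
```

```bash
python3 -c "
from h import *
goto([.547,.2515,.166],6)"
```

```text
t 10.08 tcp [0.5478 0.2542 0.1676] yaw 6.81 tilt z [ 1.9e-03  1.0e-04 -1.0e+00] q [-0.93  0.48  0.57  1.75 -0.3   1.   -0.13] open 0.019 F [ 4.2 -0.6 -4.6] T [-0.28 -1.35  0.14]
shift cm [-0.11  0.26  0.16] turn 0.8
```

Call:
drive_tool --pt "1 0 0 0 2" --pt "1 0 0 0 2" --pt "1 0 0 0 0" --pt "1 0 0 0 0"

```text
time: 10.42
tcp_pos: [0.5479, 0.2541, 0.1676]
ee_rot: [1.0, 0.024, 0.001, -0.0]
wrist_force: [4.9, -1.2, -4.7]
opening: 0.0191
```

```bash
python3 -c "
from h import *
goto([.547,.2515,.166],6)"
```

```text
t 10.42 tcp [0.5479 0.2541 0.1676] yaw 2.77 tilt z [ 2.e-03  2.e-04 -1.e+00] q [-0.94  0.48  0.59  1.75 -0.31  1.   -0.19] open 0.0191 F [ 4.9 -1.2 -4.7] T [-0.33 -1.46  0.12]
shift cm [-0.1   0.26  0.16] turn -3.2
```

Call:
drive_tool --pt "1 0 0 0 2" --pt "1 0 0 0 1" --pt "1 0 0 0 0" --pt "1 0 0 0 0"

```text
time: 10.75
tcp_pos: [0.548, 0.2541, 0.1676]
ee_rot: [1.0, -0.001, 0.001, 0.0]
wrist_force: [5.3, -1.5, -4.7]
opening: 0.019
```

```bash
python3 -c "
from h import *
goto([.547,.2515,.166],6)
a=snap('wrist','w7')
cv2.imwrite('pics/c7.png',cv2.resize(cv2.convertScaleAbs(a[120:260,200:440],alpha=1.8),(800,467)))"
```

```text
t 10.75 tcp [0.548  0.2541 0.1676] yaw -0.17 tilt z [ 2.2e-03 -2.0e-04 -1.0e+00] q [-0.95  0.48  0.6   1.75 -0.32  1.   -0.23] open 0.019 F [ 5.3 -1.5 -4.7] T [-0.49 -1.59  0.54]
shift cm [-0.1   0.26  0.16] turn -6.2
```

View pics/c7.png

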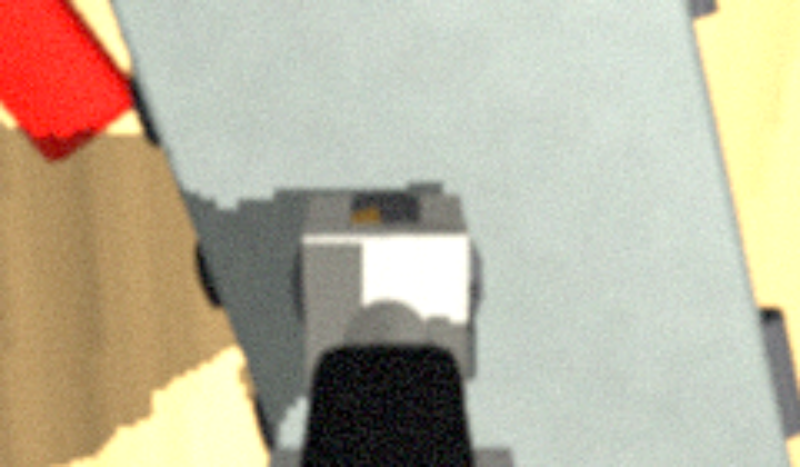

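Tz jumped from 0.12 to 0.54 N m, so the hard stop is reached. I'll turn back within the lost turn so the slot is free, and lift.

Call:
drive_tool --pt "1 0 0 0 -4" --pt "1 0 0 0 -4" --pt "1 0 0 0 -4" --pt "1 0 0 0 -1" --pt "1 0 0 0 0" --pt "1 0 0 0 0"

```text
time: 11.3
tcp_pos: [0.5465, 0.2544, 0.1672]
ee_rot: [0.994, 0.109, -0.0, -0.0]
wrist_force: [-0.6, -0.1, -3.3]
opening: 0.0193
```

```bash
python3 -c "
from h import *
goto([.547,.2515,.166],6)"
```

```text
t 11.3 tcp [0.5465 0.2544 0.1672] yaw 12.56 tilt z [-1.e-03  4.e-04 -1.e+00] q [-0.91  0.47  0.54  1.75 -0.29  1.   -0.04] open 0.0193 F [-0.6 -0.1 -3.3] T [0.02 0.03 0.01]
shift cm [-0.01  0.3   0.12] turn 6.6
```

Free of load. I'll lift and check the wing from the wrist camera.

Call:
drive_tool --pt "1 0 0 -0.5 0" --pt "1 0 0 -1 0" --pt "1 0 0 -1.5 0" --pt "1 0 0 -2 0" --pt "1 0 0 -2 0" --pt "1 0 0 0 0" --pt "1 0 0 0 0"

```text
time: 11.88
tcp_pos: [0.5476, 0.2546, 0.2388]
ee_rot: [0.994, 0.11, 0.001, -0.001]
wrist_force: [-0.6, 1.1, -4.3]
opening: 0.0191
```

```bash
python3 -c "
from h import *
goto([.4488,-.3519,.225],68.2); c=cp('wrist')
a=snap('wrist','w8'); im=a.astype(int); L=[]
for y in range(140,200,2):
    xs=295+np.nonzero((im[:,:,2]-im[:,:,0])[y,295:345]>40)[0]
    if 3<len(xs)<15: L.append([xs.mean(),y])
P=plane(c,L,.09); d=np.polyfit(P[:,1],P[:,0],1); print(len(L),'wing dir',90-np.rad2deg(np.arctan(d[0])))
cv2.imwrite('pics/c8.png',cv2.resize(cv2.convertScaleAbs(a[80:280,160:480],alpha=1.6),(800,500)))"
```

```text
t 11.88 tcp [0.5476 0.2546 0.2388] yaw 12.59 tilt z [ 0.0024  0.0019 -1.    ] q [-0.94  0.4   0.58  1.67 -0.24  1.13 -0.08] open 0.0191 F [-0.6  1.1 -4.3] T [-0.02  0.03 -0.  ]
shift cm [-22.87  57.04   1.25] turn -55.6
12 wing dir 106.24423740477675
```

View pics/c8.png

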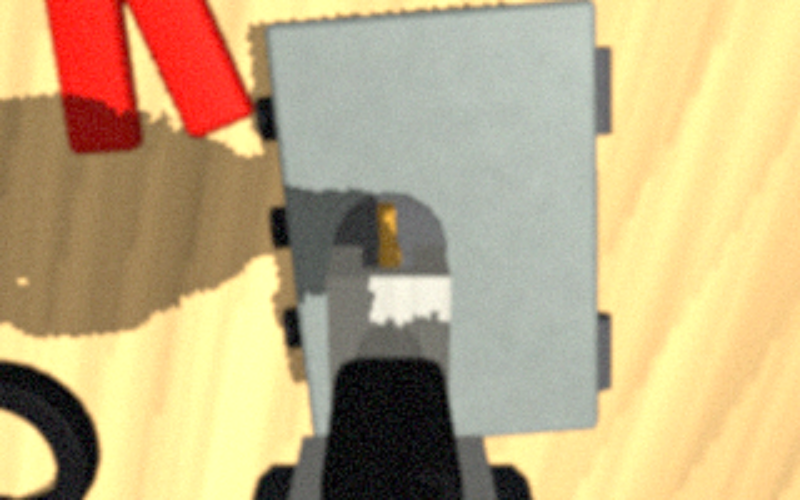

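The wing at crop (388,235) now lies along the long side: its direction is 106.2°, against 107.4° for the box. The screw is locked, so I'm returning the key.

Call:
drive_tool --pt "1 0 0 0 -3" --pt "1 0 0 0 -5" --pt "1 0 0 0 -5" --pt "1 0 0 0 -5" --pt "1 0 0 0 -5" --pt "1 0 0 0 -5" --pt "1 0 0 0 -5" --pt "1 0 0 0 -5" --pt "1 0 0 0 -5" --pt "1 0 0 0 -5" --pt "1 0 0 0 -5" --pt "1 0 0 0 -2.6" --pt "1 0 0 0 0"

```text
time: 13.02
tcp_pos: [0.5462, 0.2539, 0.2359]
ee_rot: [0.828, 0.561, -0.001, -0.0]
wrist_force: [0.4, 0.9, -3.7]
opening: 0.0188
```

Call:
drive_tool --pt "1 -1.5 0.3 0 0" --pt "1 -3 0.7 0 0" --pt "1 -3.5 0.8 0 0" --pt "1 -3.5 0.8 0 0" --pt "1 -3.5 0.8 0 0" --pt "1 -3.5 0.8 0 0" --pt "1 -3.5 0.8 0 0" --pt "1 -3.5 0.8 0 0" --pt "1 -3.5 0.8 0 0" --pt "1 -3.5 0.8 0 0" --pt "1 -3.5 0.8 0 0" --pt "1 -3.5 0.8 0 0" --pt "1 -3.5 0.8 0 0" --pt "1 -3.5 0.8 0 0" --pt "1 -3.5 0.8 0 0" --pt "1 -3.5 0.8 0 0" --pt "1 -3.2 0.7 0 0" --pt "1 -2 0.4 0 0" --pt "1 -1 0 0 0" --pt "1 0 0 0 0"

```text
time: 14.68
tcp_pos: [0.4465, -0.3519, 0.2368]
ee_rot: [0.83, 0.558, -0.001, -0.0]
wrist_force: [0.0, 0.1, -3.8]
opening: 0.0187
```

Call:
drive_tool --pt "1 0 0 0 0" --pt "1 0 0 0 0"

```text
time: 14.85
tcp_pos: [0.4492, -0.3476, 0.2368]
ee_rot: [0.828, 0.561, 0.0, -0.001]
wrist_force: [0.4, 1.0, -3.0]
opening: 0.019
```

```bash
python3 -c "
from h import *
goto([.448,-.352,.098],68.2)"
```

```text
t 14.85 tcp [ 0.4492 -0.3476  0.2368] yaw 68.27 tilt z [-3.0e-04  1.5e-03 -1.0e+00] q [ 0.08  0.35  0.64  1.76 -0.23  1.11  1.99] open 0.019 F [ 0.4  1.  -3. ] T [-0.02 -0.01 -0.06]
shift cm [-0.47  0.06 13.88] turn 0.1
```

Call:
drive_tool --pt "1 -0.4 0 0 0" --pt "1 0 0 2 0" --pt "1 0 0 2 0" --pt "1 0 0 2 0" --pt "1 0 0 2 0" --pt "1 0 0 2 0" --pt "1 0 0 2 0" --pt "1 0 0 1 0" --pt "1 0 0 0.5 0" --pt "1 0 0 0.3 0" --pt "1 0 0 0 0" --pt "1 0 0 0 0"

```text
time: 15.85
tcp_pos: [0.4478, -0.3534, 0.1002]
ee_rot: [0.828, 0.561, 0.0, 0.001]
wrist_force: [0.1, -0.4, -2.8]
opening: 0.0188
```

```bash
python3 -c "
from h import *
goto([.448,-.352,.094],68.2)"
```

```text
t 15.85 tcp [ 0.4478 -0.3534  0.1002] yaw 68.21 tilt z [ 1.3e-03 -6.0e-04 -1.0e+00] q [ 0.16  0.51  0.56  1.89 -0.36  0.84  2.11] open 0.0188 F [ 0.1 -0.4 -2.8] T [-0.05 -0.    0.  ]
shift cm [ 0.14 -0.04  0.62] turn 0.0
```

Call:
drive_tool --pt "1 0 0 0.2 0" --pt "1 0 0 0.1 0" --pt "1 0 0 0.1 0" --pt "1 0 0 0.1 0" --pt "1 0 0 0 0" --pt "1 0 0 0 0" --newtons 40

```text
time: 16.35
tcp_pos: [0.4474, -0.3532, 0.0944]
ee_rot: [0.828, 0.561, 0.0, 0.0]
wrist_force: [-0.1, -0.1, -2.3]
opening: 0.0189
```

```bash
python3 -c "
from h import *
goto([.448,-.352,.094],68.2)"
```

```text
t 16.35 tcp [ 0.4474 -0.3532  0.0944] yaw 68.2 tilt z [ 3.e-04 -0.e+00 -1.e+00] q [ 0.17  0.52  0.56  1.9  -0.37  0.83  2.11] open 0.0189 F [-0.1 -0.1 -2.3] T [ 0.02 -0.06 -0.02]
shift cm [0.13 0.01 0.04] turn 0.0
```

Call:
drive_tool --pt "1 0 0 0.1 0" --pt "1 0 0 0 0" --pt "1 0 0 0 0"

```text
time: 16.6
tcp_pos: [0.4475, -0.3534, 0.0943]
ee_rot: [0.828, 0.561, 0.0, 0.0]
wrist_force: [-1.2, 0.2, 6.7]
opening: 0.0191
```

The foot is on the floor (Fz went from −2.3 to +6.7 N). I'll release.

Call:
drive_tool --pt "0.65 0 0 0 0" --pt "0.55 0 0 0 0" --pt "0.4 0 0 0 0" --pt "0.35 0 0 0 0" --pt "0.35 0 0 0 0" --pt "0.35 0 0 0 0"

```text
time: 17.1
tcp_pos: [0.4472, -0.3531, 0.0932]
ee_rot: [0.828, 0.561, -0.0, -0.0]
wrist_force: [0.2, 0.2, -0.4]
opening: 0.0558
```

Call:
drive_tool --pt "0.35 0 0 -0.5 0" --pt "0.35 0 0 -1.5 0" --pt "0.35 0 0 -2.5 0" --pt "0.35 0 0 -2.5 0" --pt "0.35 0 0 -2.5 0" --pt "0.35 0 0 -2.5 0" --pt "0.35 0 0 -2 0" --pt "0.35 0 0 0 0" --pt "0.35 0 0 0 0"

```text
time: 17.85
tcp_pos: [0.4477, -0.3535, 0.2345]
ee_rot: [0.828, 0.561, 0.001, 0.001]
wrist_force: [-0.6, -0.6, 0.1]
opening: 0.0555
```

```bash
python3 -c "
from h import *
goto([.448,-.352,.234],68.2)
a=snap('wrist','w9'); t=snap('top','t9'); s=snap('side','s9')
f=lambda im,x,y,w,h:cv2.resize(im[y:y+h,x:x+w],(400,300),interpolation=cv2.INTER_CUBIC)
cv2.imwrite('pics/c9.png',np.vstack([np.hstack([f(a,220,80,240,180),f(t,160,120,176,100)]),np.hstack([f(s,300,190,160,120),f(s,216,86,176,132)])]))"
```

```text
t 17.85 tcp [ 0.4477 -0.3535  0.2345] yaw 68.21 tilt z [ 2.4e-03 -9.0e-04 -1.0e+00] q [ 0.09  0.35  0.65  1.76 -0.24  1.1   2.01] open 0.0555 F [-0.6 -0.6  0.1] T [-0.04  0.01 -0.01]
shift cm [ 0.15 -0.03  0.05] turn 0.0
```

View pics/c9.png

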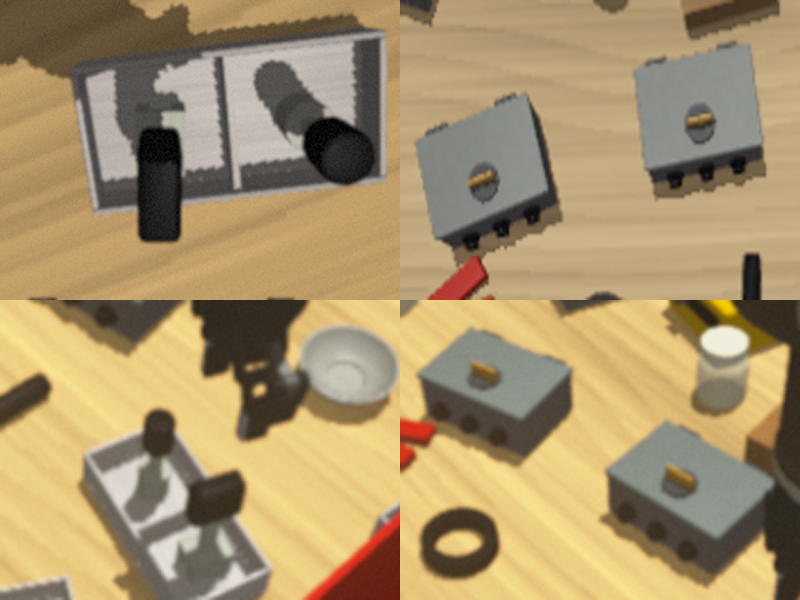

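The key stands upright in its compartment and the arm is clear. Both wings lie along their boxes' long sides. I'll hand in.

```bash
python3 -c "
from cell import *
print(sign_off())"
```

```text
the job is handed in; nothing more can be done
None
```

The open screw was on the left box (box_a). I took the fork key from the largest tray, turned that screw clockwise to its stop, and stood the key back upright in the same compartment. I handed the job in at about 18 s of the 61 s allowed.

**Screw locked:** at the end of the turn the torque jumped from 0.12 to 0.54 N m, which I took as the hard stop. With the key lifted off, the wing lay at 106.2° and the box's long side at 107.4°, a difference within measuring error.

**Other box and final state:** in the last pictures box_b's wing still lies along its long side and the socket key is still standing. The gripper was raised clear, touching nothing, with wrist force near zero. In the views taken, the gripper stayed clear of both boxes.

**Small disagreements:**
- The wrist camera and the table cameras differed by 1–3 mm on where the wing was. I followed the wrist camera, and the fork went on without contact.
- The key turned about 3–5° further than I expected before the stop. Play in the slot and a little give in the grip could account for that.

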